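Top spreader plate from the magazine onto the bare cell

TASK

Slide the top aluminium plate in the raised magazine forward, out through the magazine's open front, until about a third of it overhangs the edge; then pinch the overhanging end, lift the plate away and lay it flat on top of the bare grey cell (the other cell already has its plate), centred and lined up lengthwise with it, and let go. The other plates stay in the magazine.

Things in the scene. Friction and masses are not known exactly. Their poses are not given: they have to be found in the camera images.
- plate_top: Top plate of the stack: flat bare aluminium, 120 x 60 x 4 mm, about 80 g. Origin: centre of its underside; x along its length, y across, z up. It starts loose in the magazine, lengthwise with the magazine's x, underside 58 mm above the counter. Pressed with 5 to 15 N on its upper face by shut fingers, it slides along with them.
- plate_next: The plate directly beneath the top plate, same size, make and axes, loose, underside 54 mm above the counter. It stays in the magazine: a low front stop holds it while the top plate slides over it.
- magazine: Fixed grey block, plates on top. Origin: centre of its underside; x along the plates, z up. Front edge at x = -66 mm, open, facing the robot within 20 degrees; the stop there is lower than the top plate. Side guides (y 32 to 40 mm each side, x -50 to 66) and back wall rise to 64 mm, 2 mm above the plate. In front: a 6 mm high flange to x = -71. Plate centre at x = -50: 44 mm overhang, steady.
- cell_bare: Bare grey box-shaped cell, 135 (x) x 40 (y) x 60 mm high, in a fixed steel cradle (base 170 x 84 x 12 mm, end stops 36 mm high). Origin: centre of the cradle's underside; the cell is centred on it, its flat top 72 mm above the counter; the plate is 10 mm wider each side. A like cell already covered with a plate stands at least 150 mm to its left or right.
Not all that is in view belongs to the job. What is shaped like the plate_top but blue or pink is not meant.

How it is judged:
By the outcome, as a careful person would: the job done as asked, in the order asked, and still so for the second after the job is handed in, with the robot touching nothing.
It also fails if it takes over 51 s, if anything falls off the work surface, if the arm or the gripper's body presses on something with over 40 N, if the wrist force passes 120 N, or if a joint passes its speed limit or range.

ROBOT

A 7-joint arm with a two-finger parallel gripper is mounted at the origin on the work surface. World frame = base frame: x ahead of the robot, y to its left, z up, the work surface at z = 0. Lengths are in mm, angles in rad, forces in N, time in s.
With the tool pointing down it reaches from about 400 to 850 mm from the base axis. Payload 4.5 kg.
Tool frame: the origin (TCP) lies between the finger pads; the fingertips stand bot.finger_overhang ahead of it and the grasp point (between the pads) is the TCP (bot.finger_overhang is the distance from the TCP to the fingertips, in mm); z points along the fingers, y is the line along which they close (so a half turn about z gives the same grasp; the last joint's range is limited). The gripper opens to 88 mm and grips with 3 to 60 N. Pads are 18 mm wide; open, the fingers measure 123 mm over their backs; the gripper's body (75 mm by 187 mm) begins 45 mm behind the grasp point.
Start: joints at [1.33, 0.689, -0.195, 1.565, 0.157, 0.902, -0.215], TCP at [169.626, -601.567, 219.743] pointing down, gripper open.
Joint ranges: [-3.01, 3.01], [-0.46, 2.08], [-1.47, 1.51], [0.13, 2.56], [-1, 4.14], [0.04, 2.09], [-2.66, 2.66]. Speed limits (rad/s): [2.57, 2.57, 3.14, 3.14, 3.14, 3.14, 3.14].

INTERFACE

Orientations are given as a unit quaternion [x, y, z, w].
In Python, from workcell import bot gives the robot as it stands. The module is installed in compiled form; this text tells all that it offers.
- The arm moves only by the tool play_rows, never from a script. Its arguments are lists of equal length, an entry for each row: "slide": the shift along the tool's x, y, z in mm, a list of three; "rotation": the turn, a rotation vector about the tool's x, y, z in degrees, a list of three; "jaw": the closure, from 0 (fully open) to 1 (shut). A call has 1 to 8 rows; each row is the pose to reach, as a shift and turn from the pose commanded when the call began, along the tool's axes at that moment; what a row does not reach only later rows make up. A row lasts 1/10 s, in which the tool goes at most 50 mm and 8.59 degrees, less where a joint would pass 70% of its speed; a pose out of reach is approached as far as the arm can. A call with a gripper value outside its range is refused whole. The fingers move at their own pace and stop on an object; the grip force is fixed at half the most. Time passes only in rows, so rows that repeat a pose let the fingers close. It gives the time, the measured TCP pose, the force, the opening and the grip force at its end, in the units of the state.
- bot.read_state(): the state, without advancing time (a new reading comes with each control period).
- bot.capture(name): name is "side" or "top"; returns the picture (384x512x3 uint8, red, green, blue); there is no depth.
- bot.camera_params(name): a dict with "K" (3x3 intrinsics, pixels), "k1" (the pictures are not rectified: a ray, as slopes to the right and down, at radius r is drawn at 1 + k1 r^2 times it, then the intrinsics apply), "R" (3x3) and "t" (3): a world point X has camera coordinates R X + t. Camera axes: x right, y down, z forward; pixel columns grow to the right and rows downward; lengths in mm; the calibration is good to about 2 mm. A picture is of the moment at which its call begins. camera_params takes no time and is no camera call.
- bot.close_job(): hands the job in; it is judged then, once.
The state is a dict: "time_s": time; "joint_positions": joint angles; "joint_velocities": joint speeds; "joint_efforts": joint torques, N m; "eef_pos": TCP position; "ee_rot": TCP orientation; "ft_force": force on the tool from outside, world axes, zero at the start; "ft_torque": the same for the moment, N m; "finger_gap": finger opening in mm; "grip_force": force on a finger pad.
Only numpy, scipy, OpenCV 4.12 (cv2) and the standard library are available. Lean on these libraries where they do the work, as an engineer would, in place of code of your own. Each camera call takes 0.05 s, during which the arm holds its last target. There are 200 camera calls.

## Working session

There is one attempt and no reset: what is moved stays moved. The work goes in short steps, Python scripts to look and compute and a tool call to move; the robot and the scene stay as the last step left them, time stands still between calls to the robot, and variables do not carry over. Pictures are saved under pics/ and viewed, at most 10 in all, crops included, and the job is handed in when it is done.

Besides the shell and the picture viewer there is one more tool, called after ">>>" as name(argument=value, ...) on one line, values as JSON. play_rows: Moves the arm, as the interface text tells. Its arguments: {"type":"object","properties":{"slide":{"type":"array","items":{"type":"array","items":{"type":"number"}}},"rotation":{"type":"array","items":{"type":"array","items":{"type":"number"}}},"jaw":{"type":"array","items":{"type":"number"}}},"required":["slide","rotation","jaw"]}

```bash
mkdir -p pics; python3 - <<'E'
from workcell import bot
import cv2, numpy as np
for n in("side","top"):
    cv2.imwrite(f"pics/{n}0.png",bot.capture(n)[:,:,::-1])
    p=bot.camera_params(n);print(n,p["K"],p["k1"],np.round(p["R"],4).tolist(),p["t"], -np.array(p["R"]).T@np.array(p["t"]))
s=bot.read_state();print(s,bot.finger_overhang)
E
```

```text
side [[349.67588107   0.         257.67938992]
 [  0.         349.67588107 185.73167058]
 [  0.           0.           1.        ]] -0.10402185580348335 [[-0.9253, -0.3791, -0.0053], [-0.2627, 0.651, -0.7122], [0.2734, -0.6576, -0.702]] [440.25993844 159.23154008 794.74244644] [231.91112401 585.87986143 673.61789723]
top [[379.0009891    0.         255.74236596]
 [  0.         379.0009891  192.56281494]
 [  0.           0.           1.        ]] -0.008301882672199352 [[-0.0133, -0.9999, 0.0006], [-0.9949, 0.0132, -0.1002], [0.1002, -0.0019, -0.995]] [ 33.5823497  431.48525099 932.21231139] [336.32761175  29.6460555  970.73783201]
{'time_s': 0.1, 'joint_positions': array([ 1.32978348,  0.68989386, -0.19451889,  1.56617172,  0.15729692,
        0.90252774, -0.21514357]), 'joint_velocities': array([-1.03540634e-03, -2.04126706e-03, -1.09670045e-03, -2.23744182e-03,
       -1.26970996e-03,  7.80199446e-05,  1.32894048e-03]), 'joint_efforts': array([-2.95262886e-03, -5.28502750e+01, -1.27173107e+00, -1.53838080e+01,
       -5.26475685e-02,  2.05678392e-03,  5.05129071e-05]), 'eef_pos': array([ 169.40485556, -601.00953426,  219.01234536]), 'ee_rot': array([ 9.90572787e-01,  1.36985055e-01, -1.68344373e-04, -7.87514882e-04]), 'ft_force': array([ 0.23772164,  0.7363622 , -0.6703375 ]), 'ft_torque': array([0.00552443, 0.01290204, 0.02854592]), 'grip_force': 0.0, 'finger_gap': 88.20251986500834} 19.0
```

View pics/top0.png

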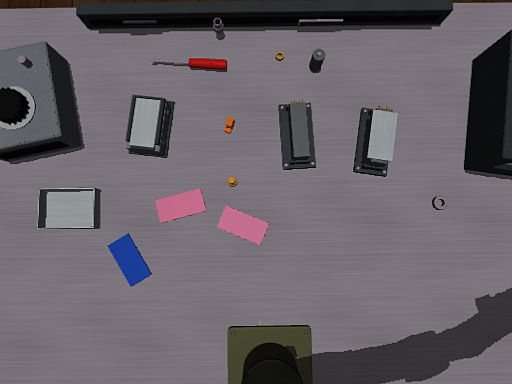

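View pics/side0.png

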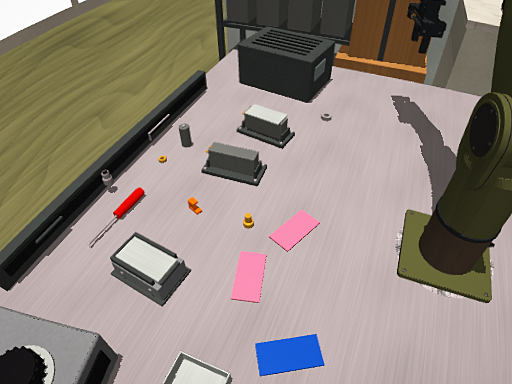

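The top view shows the magazine with aluminium plates at about (150,125) and the bare dark cell at (297,135). Things that could be taken for plate_top:
- the plate in the low tray, (69,209)
- the covered cell's plate, (382,135)
- pink blanks, (180,205) and (243,225)
- a blue blank, (130,260)

I choose the stack in the raised block at (150,125). In the side view it is at (150,265). I'll check it in close crops.

```bash
python3 - <<'E'
import cv2, numpy as np
t=cv2.imread("pics/top0.png");s=cv2.imread("pics/side0.png")
a=cv2.resize(t[85:165,115:185],None,fx=5.5,fy=5.5,interpolation=cv2.INTER_CUBIC)
b=cv2.resize(t[90:180,265:325],(293,440),interpolation=cv2.INTER_CUBIC)
cv2.imwrite("pics/c1.png",np.hstack([a,b]))
print(a.shape,b.shape)
a=cv2.resize(s[220:310,100:200],(444,400),interpolation=cv2.INTER_CUBIC)
b=cv2.resize(s[130:195,195:275],(350,400)[0:1]+(284,),interpolation=cv2.INTER_CUBIC)
b=cv2.copyMakeBorder(b,0,116,0,0,cv2.BORDER_CONSTANT)
cv2.imwrite("pics/c2.png",np.hstack([a,b]))
E
```

```text
(440, 385, 3) (440, 293, 3)
```

View pics/c1.png

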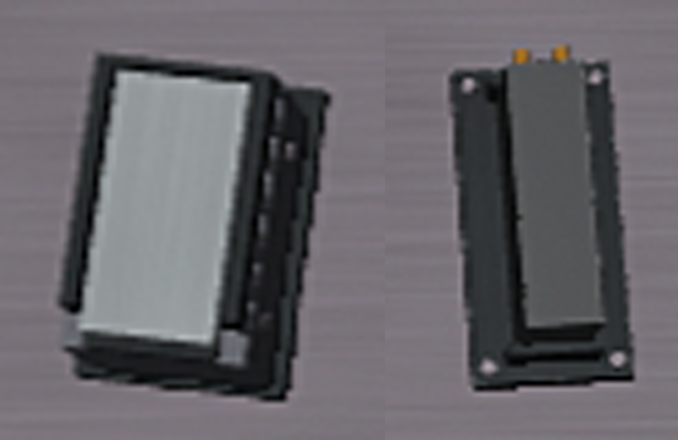

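View pics/c2.png

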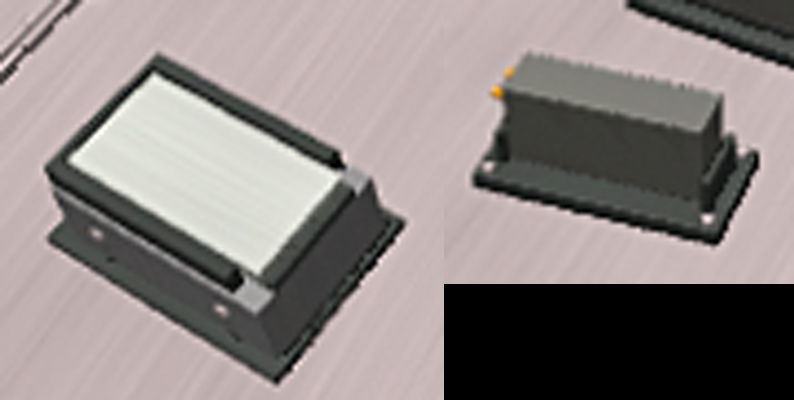

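The crops confirm the choice. The aluminium plate lies between black guides with its open front at the bottom (towards the robot), and the cell's grey top is bare with its terminals at the far end. Next I fit the poses from the corners in both views.

```bash
cat > h.py <<'E'
from workcell import bot
import cv2, numpy as np
from scipy.optimize import least_squares
from scipy.spatial.transform import Rotation as R
def proj(n,X):
    p=bot.camera_params(n);d=np.array([p["k1"],0,0,0,0.])
    return cv2.projectPoints(np.atleast_2d(X).astype(float),cv2.Rodrigues(np.array(p["R"]))[0],np.array(p["t"]),p["K"],d)[0][:,0]
def fit(obs,z,L,W,x0):
    # obs: {cam: 4 px} order (+,+),(+,-),(-,-),(-,+)
    c=np.array([[L,W],[L,-W],[-L,-W],[-L,W]])/2
    def f(q):
        m=np.array([[np.cos(q[2]),-np.sin(q[2])],[np.sin(q[2]),np.cos(q[2])]])
        X=np.c_[c@m.T+q[:2],np.full(4,z)]
        return np.concatenate([(proj(n,X)-o).ravel() for n,o in obs.items()])
    r=least_squares(f,x0);return r.x,np.round(r.fun.reshape(-1,2),1).tolist()
E
python3 - <<'E'
from h import *
u=lambda a,s,o:(np.array(a)+.5)/s-.5+np.array(o)
pt=u([(117,70),(252,82),(212,342),(80,330)],5.5,(115,85))
ps=u([(67,160),(155,72),(345,175),(262,275)],4.44,(100,220))
ct=u([(123,65),(198,62),(220,322),(139,330)],4.885,(265,90))
cs=u([(59,90),(78,55),(278,95),(256,130)],4.372,(195,130))
for nm,a,b,z,L,W in(("plate",pt,ps,62,120,60),("cell",ct,cs,72,135,40)):
    for o in({"top":a,"side":b},{"top":a},{"side":b}):
        q,r=fit(o,z,L,W,[500,100,0]);print(nm,q,np.degrees(q[2]),r)
s=bot.read_state();print(R.from_quat(s["ee_rot"]).as_matrix().round(3))
E
```

```text
plate [ 6.06191296e+02  2.98642224e+02 -1.22246153e-01] -7.004188631638589 [[0.2, -0.3], [-0.4, 0.1], [0.3, 0.2], [-0.0, -0.2], [0.6, 0.2], [0.1, 0.4], [-0.2, 0.1], [-0.2, -0.3]]
plate [ 6.06048183e+02  2.98648154e+02 -1.22944163e-01] -7.044181655027763 [[0.2, -0.2], [-0.4, 0.1], [0.3, 0.3], [-0.1, -0.2]]
plate [ 6.06326883e+02  2.98604740e+02 -1.21721216e-01] -6.974111955941103 [[0.5, 0.2], [-0.0, 0.3], [-0.3, 0.0], [-0.2, -0.4]]
cell [ 5.80667926e+02 -7.94808237e+01  5.45253463e-02] 3.1240722192940167 [[-1.0, -0.4], [0.0, -0.9], [0.1, 0.2], [0.1, -0.4], [-0.5, -0.3], [1.2, -0.7], [0.6, -0.2], [0.7, 0.8]]
cell [ 5.79708479e+02 -7.99618821e+01  4.64897939e-02] 2.6636689833605063 [[-0.5, -0.1], [0.4, -0.5], [0.0, 0.6], [0.1, -0.0]]
cell [ 5.81797314e+02 -7.88407308e+01  7.31417848e-02] 4.190715576383546 [[-1.0, 0.1], [0.4, -0.4], [0.1, -0.5], [0.5, 0.6]]
[[ 0.962  0.271 -0.001]
 [ 0.271 -0.962  0.002]
 [-0.    -0.002 -1.   ]]
```

>>> play_rows(slide=[[470,-385,0],[470,-385,0],[470,-385,0],[470,-385,0],[470,-385,0],[470,-385,0],[470,-385,0],[470,-385,0]], rotation=[[0,0,23],[0,0,23],[0,0,23],[0,0,23],[0,0,23],[0,0,23],[0,0,23],[0,0,23]], jaw=[1,1,1,1,1,1,1,1])

```text
time_s: 0.9
eef_pos: [399.4, -271.8, 219.6]
ee_rot: [0.998, -0.063, -0.0, -0.0]
ft_force: [0.9, 0.0, 0.3]
finger_gap: 26.3
grip_force: 0.0
```

```bash
cat >> h.py <<'E'
def go(x,y,z,yaw):
    s=bot.read_state();r=R.from_quat(s["ee_rot"])
    c,n=np.cos(np.radians(yaw)),np.sin(np.radians(yaw))
    T=R.from_matrix([[c,n,0],[n,-c,0],[0,0,-1]])
    print("t",s["time_s"],"pos",s["eef_pos"].round(1),"gap",round(s["finger_gap"],1),"F",s["ft_force"].round(1),"q",s["joint_positions"].round(2))
    print(" slide",r.inv().apply(np.array([x,y,z])-s["eef_pos"]).round(1),"rot",np.degrees((r.inv()*T).as_rotvec()).round(1))
E
python3 -c "
from h import *
go(520,-100,219,-7);go(626,296,130,-7)"
```

```text
t 0.9 pos [ 399.4 -271.8  219.6] gap 26.3 F [0.9 0.  0.3] q [ 0.53  0.51 -0.04  1.99  0.03  0.65 -1.23]
 slide [  98.  -185.7    0.6] rot [-0.   0.  -0.3]
t 0.9 pos [ 399.4 -271.8  219.6] gap 26.3 F [0.9 0.  0.3] q [ 0.53  0.51 -0.04  1.99  0.03  0.65 -1.23]
 slide [ 153.1 -591.9   89.6] rot [-0.   0.  -0.3]
```

>>> play_rows(slide=[[98,-186,0],[98,-186,0],[98,-186,0],[98,-186,0],[153,-592,40],[153,-592,40],[153,-592,40],[153,-592,40]], rotation=[[0,0,0],[0,0,0],[0,0,0],[0,0,0],[0,0,0],[0,0,0],[0,0,0],[0,0,0]], jaw=[1,1,1,1,1,1,1,1])

```text
time_s: 1.7
eef_pos: [566.5, 84.0, 200.2]
ee_rot: [0.998, -0.063, -0.0, 0.0]
ft_force: [1.7, -0.7, 0.0]
finger_gap: 0.6
grip_force: 0.0
```

```bash
python3 -c "
from h import *
go(626,296,110,-7)"
```

```text
t 1.7 pos [566.5  84.  200.2] gap 0.6 F [ 1.7 -0.7  0. ] q [-0.24  0.64  0.02  1.75 -0.02  0.75 -1.91]
 slide [  32.3 -217.8   90.1] rot [ 0.   0.  -0.2]
```

>>> play_rows(slide=[[30,-218,40],[30,-218,40],[30,-218,40],[30,-218,40],[32,-218,90],[32,-218,90],[32,-218,90],[32,-218,90]], rotation=[[0,0,0],[0,0,0],[0,0,0],[0,0,0],[0,0,0],[0,0,0],[0,0,0],[0,0,0]], jaw=[1,1,1,1,1,1,1,1])

```text
time_s: 2.5
eef_pos: [626.8, 292.1, 111.8]
ee_rot: [0.998, -0.064, 0.001, 0.001]
ft_force: [0.3, -0.6, 0.1]
finger_gap: 0.3
grip_force: 0.0
```

```bash
python3 -c "
from h import *
go(626,296,83,-7)"
```

```text
t 2.5 pos [626.8 292.1 111.8] gap 0.3 F [ 0.3 -0.6  0.1] q [-0.53  0.9   0.05  1.44 -0.05  0.8  -2.16]
 slide [-1.3 -3.8 28.8] rot [ 0.1 -0.1 -0.4]
```

>>> play_rows(slide=[[0,0,10],[0,0,20],[0,0,26],[0,0,26],[0,0,26]], rotation=[[0,0,0],[0,0,0],[0,0,0],[0,0,0],[0,0,0]], jaw=[1,1,1,1,1])

```text
time_s: 3.0
eef_pos: [625.8, 294.1, 84.6]
ee_rot: [0.998, -0.063, -0.0, 0.0]
ft_force: [-0.4, 0.7, 0.8]
finger_gap: 0.4
grip_force: 0.0
```

```bash
python3 -c "
from h import *
go(626,296,81,-7)"
```

```text
t 3.0 pos [625.8 294.1  84.6] gap 0.4 F [-0.4  0.7  0.8] q [-0.53  0.94  0.04  1.45 -0.05  0.75 -2.16]
 slide [-0.  -1.9  3.6] rot [ 0.   0.  -0.3]
```

>>> play_rows(slide=[[0,-2,1],[0,-2,2],[0,-2,3],[0,-2,4],[0,-2,4]], rotation=[[0,0,0],[0,0,0],[0,0,0],[0,0,0],[0,0,0]], jaw=[1,1,1,1,1])

```text
time_s: 3.5
eef_pos: [625.9, 296.1, 80.5]
ee_rot: [0.998, -0.063, -0.0, 0.0]
ft_force: [0.4, -0.7, -0.1]
finger_gap: 0.4
grip_force: 0.0
```

>>> play_rows(slide=[[0,0,0.5],[0,0,1],[0,0,1]], rotation=[[0,0,0],[0,0,0],[0,0,0]], jaw=[1,1,1])

```text
time_s: 3.8
eef_pos: [626.0, 296.2, 79.6]
ee_rot: [0.998, -0.063, -0.0, 0.0]
ft_force: [0.6, 0.7, -0.4]
finger_gap: 0.5
grip_force: 0.0
```

>>> play_rows(slide=[[0,0,0.5],[0,0,1],[0,0,1]], rotation=[[0,0,0],[0,0,0],[0,0,0]], jaw=[1,1,1])

```text
time_s: 4.1
eef_pos: [626.0, 296.2, 78.6]
ee_rot: [0.998, -0.063, -0.0, 0.0]
ft_force: [-0.0, 0.1, -0.7]
finger_gap: 0.3
grip_force: 0.0
```

>>> play_rows(slide=[[0,0,0.5],[0,0,1],[0,0,1]], rotation=[[0,0,0],[0,0,0],[0,0,0]], jaw=[1,1,1])

```text
time_s: 4.4
eef_pos: [626.0, 296.2, 77.6]
ee_rot: [0.998, -0.063, -0.0, 0.0]
ft_force: [0.0, 0.0, -0.2]
finger_gap: 0.4
grip_force: 0.0
```

```bash
python3 - <<'E'
from h import *
im=bot.capture("side")[:,:,::-1];cv2.imwrite("pics/side1.png",im)
print(proj("side",[[626,296,77.6],[626,296,59],[626,296,62]]))
cv2.imwrite("pics/c3.png",cv2.resize(im[180:310,80:220],None,fx=4,fy=4,interpolation=cv2.INTER_CUBIC))
E
```

```text
[[136.93359939 249.18236665]
 [139.15539732 254.28090924]
 [138.80203439 253.47127825]]
```

View pics/c3.png

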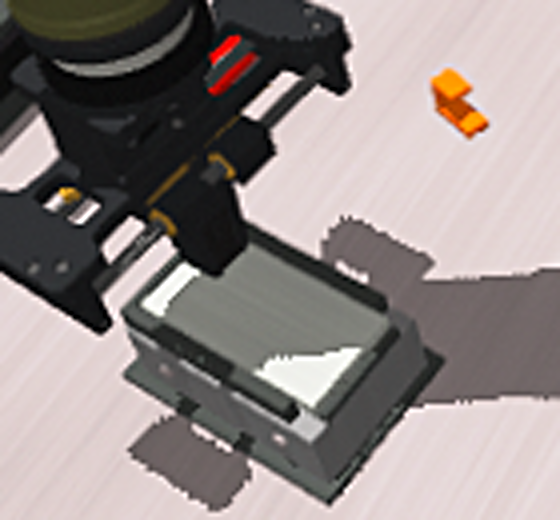

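The finger tip appears at crop (213,275), roughly pixel (133,249) in the full picture, which is higher than expected. I'll enlarge it with more contrast and add the top view.

```bash
python3 - <<'E'
from h import *
im=cv2.imread("pics/side1.png");t=bot.capture("top")[:,:,::-1]
cv2.imwrite("pics/top1.png",t)
a=cv2.resize(im[215:285,105:175],(500,500),interpolation=cv2.INTER_CUBIC)
b=cv2.resize(t[60:180,100:172],(300,500),interpolation=cv2.INTER_CUBIC)
o=np.clip(np.hstack([a,b]).astype(float)/255,0,1)**.6*255
cv2.imwrite("pics/c4.png",o)
E
```

```text
[ WARN:0@0.340] global loadsave.cpp:1063 imwrite_ Unsupported depth image for selected encoder is fallbacked to CV_8U.
```

View pics/c4.png

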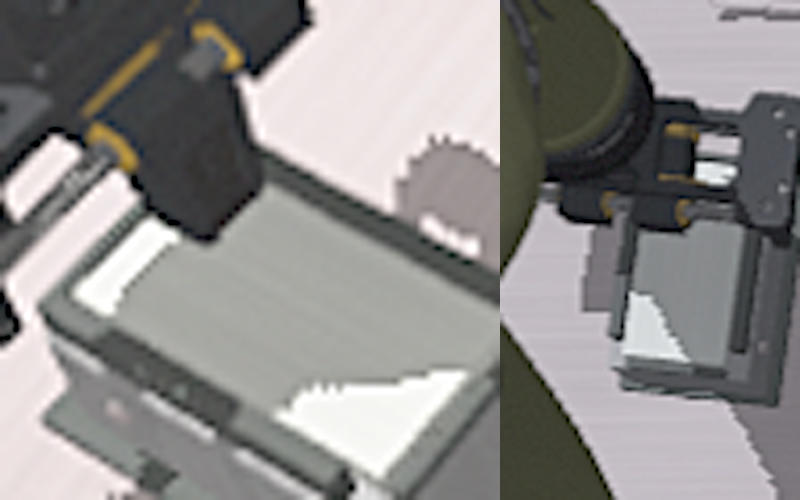

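The brightened crop shows the finger's lower near corner at full-image pixel (134,249), with nothing pinched beneath. I'll compare it numerically with where the gripper should project.

```bash
python3 - <<'E'
from h import *
a=np.radians(-7);X=np.array([np.cos(a),np.sin(a),0]);Y=np.array([-np.sin(a),np.cos(a),0]);Z=np.array([0,0,1.])
for n in("side","top"):
  for z in(58.6,95,122.6,160):
    for e,w in((0,0),(-10,14),(-37,93),(37,93),(-37,-93),(37,-93)):
        print(n,z,e,w,proj(n,np.array([626,296,0])+e*X+w*Y+z*Z).round(1).tolist())
s=bot.read_state();print(s["eef_pos"],s["ft_force"],s["ft_torque"],s["joint_positions"])
E
```

```text
side 58.6 0 0 [[139.2, 254.4]]
side 58.6 -10 14 [[138.2, 261.2]]
side 58.6 -37 93 [[121.2, 296.8]]
side 58.6 37 93 [[95.1, 279.7]]
side 58.6 -37 -93 [[179.8, 231.1]]
side 58.6 37 -93 [[154.7, 218.6]]
side 95 0 0 [[134.8, 244.2]]
side 95 -10 14 [[133.7, 251.2]]
side 95 -37 93 [[115.6, 287.4]]
side 95 37 93 [[88.8, 270.0]]
side 95 -37 -93 [[177.0, 220.6]]
side 95 37 -93 [[151.2, 208.1]]
side 122.6 0 0 [[131.2, 236.0]]
side 122.6 -10 14 [[130.0, 243.0]]
side 122.6 -37 93 [[111.0, 279.7]]
side 122.6 37 93 [[83.7, 262.1]]
side 122.6 -37 -93 [[174.8, 212.2]]
side 122.6 37 -93 [[148.4, 199.7]]
side 160 0 0 [[126.1, 224.1]]
side 160 -10 14 [[124.8, 231.2]]
side 160 -37 93 [[104.3, 268.5]]
side 160 37 93 [[76.3, 250.7]]
side 160 -37 -93 [[171.6, 200.1]]
side 160 37 -93 [[144.5, 187.6]]
top 58.6 0 0 [[146.3, 114.4]]
top 58.6 -10 14 [[140.1, 117.7]]
top 58.6 -37 93 [[106.9, 125.0]]
top 58.6 37 93 [[111.3, 96.1]]
top 58.6 -37 -93 [[181.6, 132.9]]
top 58.6 37 -93 [[185.5, 103.9]]
top 95 0 0 [[141.9, 109.7]]
top 95 -10 14 [[135.4, 113.2]]
top 95 -37 93 [[100.9, 120.7]]
top 95 37 93 [[105.6, 90.7]]
top 95 -37 -93 [[178.6, 129.0]]
top 95 37 -93 [[182.6, 98.8]]
top 122.6 0 0 [[138.3, 105.9]]
top 122.6 -10 14 [[131.7, 109.5]]
top 122.6 -37 93 [[96.0, 117.2]]
top 122.6 37 93 [[100.9, 86.3]]
top 122.6 -37 -93 [[176.2, 125.8]]
top 122.6 37 -93 [[180.4, 94.7]]
top 160 0 0 [[133.1, 100.4]]
top 160 -10 14 [[126.2, 104.1]]
top 160 -37 93 [[88.9, 112.2]]
top 160 37 93 [[94.1, 80.0]]
top 160 -37 -93 [[172.6, 121.1]]
top 160 37 -93 [[177.0, 88.6]]
[626.03242928 296.21001463  77.68299723] [ 0.23385358 -0.41371038  0.4523802 ] [0.01962589 0.03720305 0.02603972] [-0.52964277  0.94797486  0.04268503  1.4508997  -0.05108151  0.74385896
 -2.16450764]
```

Body and finger corners in both views fit a gripper about 35 mm higher than reported, which agrees with the zero force. I'll lower until contact is felt.

>>> play_rows(slide=[[0,0,5],[0,0,10],[0,0,15],[0,0,20],[0,0,24],[0,0,24]], rotation=[[0,0,0],[0,0,0],[0,0,0],[0,0,0],[0,0,0],[0,0,0]], jaw=[1,1,1,1,1,1])

```text
time_s: 5.1
eef_pos: [625.5, 296.0, 52.8]
ee_rot: [0.998, -0.063, -0.001, 0.0]
ft_force: [0.0, 0.2, 0.6]
finger_gap: 0.5
grip_force: 0.0
```

```bash
python3 - <<'E'
from h import *
go(626,296,77,-7)
a=cv2.resize(bot.capture("side")[200:290,90:180,::-1],(540,540),interpolation=cv2.INTER_CUBIC)
cv2.imwrite("pics/c5.png",(a/255.)**.6*255)
E
```

```text
t 5.1 pos [625.5 296.   52.8] gap 0.5 F [0.  0.2 0.6] q [-0.53  0.98  0.04  1.46 -0.05  0.7  -2.16]
 slide [  0.5  -0.1 -24.2] rot [ 0.1  0.1 -0.3][ WARN:0@0.341] global loadsave.cpp:1063 imwrite_ Unsupported depth image for selected encoder is fallbacked to CV_8U.
```

View pics/c5.png

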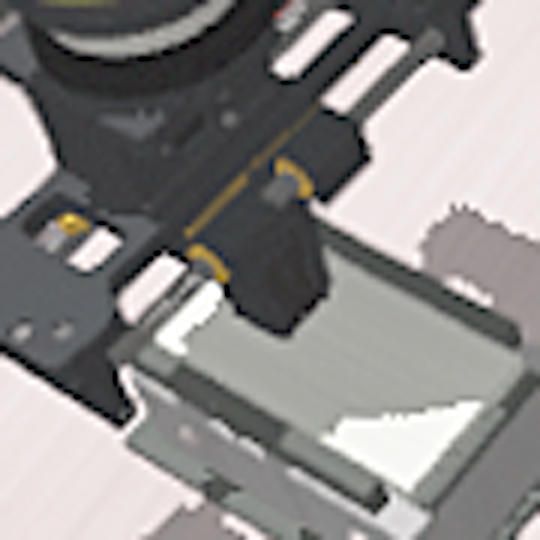

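The tip's near corner is now at pixel (137.5,256), just above the plate, still about 10 mm clear.

>>> play_rows(slide=[[0,0,3],[0,0,6],[0,0,6]], rotation=[[0,0,0],[0,0,0],[0,0,0]], jaw=[1,1,1])

```text
time_s: 5.45
eef_pos: [625.7, 296.1, 47.3]
ee_rot: [0.998, -0.063, -0.0, 0.0]
ft_force: [-0.5, 0.2, -0.0]
finger_gap: 0.2
grip_force: 0.0
```

>>> play_rows(slide=[[0,0,1],[0,0,2],[0,0,2]], rotation=[[0,0,0],[0,0,0],[0,0,0]], jaw=[1,1,1])

```text
time_s: 5.75
eef_pos: [626.0, 296.2, 45.6]
ee_rot: [0.998, -0.063, -0.0, 0.0]
ft_force: [-0.7, 0.0, 0.4]
finger_gap: 0.3
grip_force: 0.0
```

>>> play_rows(slide=[[0,0,1],[0,0,1.5],[0,0,1.5]], rotation=[[0,0,0],[0,0,0],[0,0,0]], jaw=[1,1,1])

```text
time_s: 6.05
eef_pos: [626.0, 296.2, 44.1]
ee_rot: [0.998, -0.063, -0.0, 0.0]
ft_force: [0.1, -0.5, 0.4]
finger_gap: 0.4
grip_force: 0.0
```

>>> play_rows(slide=[[0,0,1],[0,0,1.5],[0,0,1.5]], rotation=[[0,0,0],[0,0,0],[0,0,0]], jaw=[1,1,1])

```text
time_s: 6.35
eef_pos: [626.2, 296.3, 43.6]
ee_rot: [0.998, -0.063, 0.0, -0.0]
ft_force: [-1.0, -0.4, 5.1]
finger_gap: 0.5
grip_force: 2.6
```

Contact at reported z≈43.6, so reported heights read about 37 mm low. I press a little more and slide forward.

>>> play_rows(slide=[[0,0,1],[0,0,1],[-3,0,1],[-7,0,1],[-11,0,1],[-15,0,1],[-15,0,1]], rotation=[[0,0,0],[0,0,0],[0,0,0],[0,0,0],[0,0,0],[0,0,0],[0,0,0]], jaw=[1,1,1,1,1,1,1])

```text
time_s: 7.05
eef_pos: [613.1, 298.7, 43.6]
ee_rot: [0.998, -0.063, 0.002, -0.001]
ft_force: [-0.4, 0.2, 6.8]
finger_gap: 0.3
grip_force: 3.6
```

```bash
python3 - <<'E'
from h import *
go(576.4,302.3,43.5,-7)
cv2.imwrite("pics/side2.png",bot.capture("side")[:,:,::-1]);t=bot.capture("top")[:,:,::-1];cv2.imwrite("pics/top2.png",t)
s=cv2.imread("pics/side2.png")
cv2.imwrite("pics/c6.png",np.hstack([cv2.resize(s[220:310,100:190],(450,450),interpolation=cv2.INTER_CUBIC),cv2.resize(t[85:175,110:180],(350,450),interpolation=cv2.INTER_CUBIC)]))
E
```

```text
t 7.05 pos [613.1 298.7  43.6] gap 0.3 F [-0.4  0.2  6.8] q [-0.54  0.98  0.04  1.5  -0.05  0.65 -2.17]
 slide [-36.9   1.1  -0.1] rot [-0.1 -0.2 -0.3]
```

View pics/c6.png

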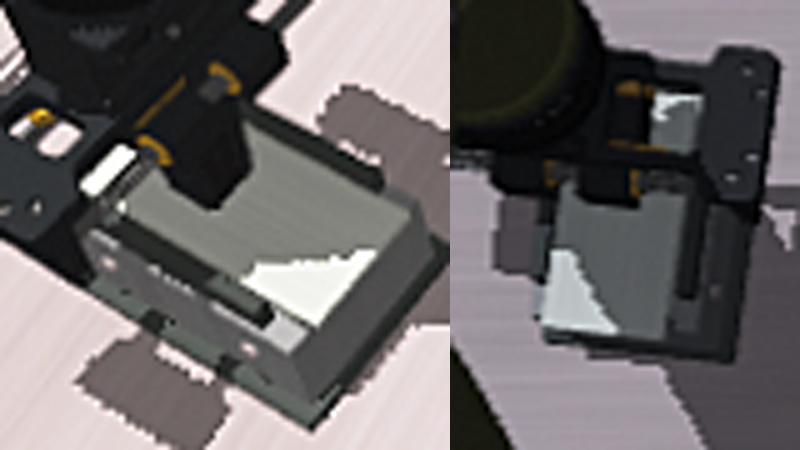

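The plate moves with the fingers: its front edge in the top view went from row 147 to 152, about 12 mm. I continue.

>>> play_rows(slide=[[-4,0,0.5],[-9,0,0.5],[-14,0,0.5],[-19,0,0.5],[-24,0,0.5],[-29,0,0.5],[-34,0,0.5],[-35,0,0.5]], rotation=[[0,0,0],[0,0,0],[0,0,0],[0,0,0],[0,0,0],[0,0,0],[0,0,0],[0,0,0]], jaw=[1,1,1,1,1,1,1,1])

```text
time_s: 7.95
eef_pos: [579.6, 303.4, 43.5]
ee_rot: [0.998, -0.063, 0.003, -0.001]
ft_force: [2.8, -0.6, 7.4]
finger_gap: 0.2
grip_force: 3.9
```

>>> play_rows(slide=[[0,0,0],[0,0,0]], rotation=[[0,0,0],[0,0,0]], jaw=[1,1])

```text
time_s: 8.15
eef_pos: [579.5, 303.4, 43.5]
ee_rot: [0.998, -0.064, 0.003, -0.001]
ft_force: [1.2, -1.3, 10.4]
finger_gap: 0.2
grip_force: 4.7
```

>>> play_rows(slide=[[0,0,-20],[0,0,-50],[-20,0,-60],[-57,0,-60],[-57,0,-60],[-57,0,-60],[-57,0,-60]], rotation=[[0,0,0],[0,0,0],[0,0,0],[0,0,0],[0,0,0],[0,0,0],[0,0,0]], jaw=[1,1,0.5,0,0,0,0])

```text
time_s: 8.85
eef_pos: [521.1, 309.5, 101.3]
ee_rot: [0.998, -0.064, 0.001, -0.0]
ft_force: [1.0, -0.8, -0.0]
finger_gap: 38.4
grip_force: 0.0
```

```bash
python3 - <<'E'
from h import *
go(522.8,308.8,103,-7)
s=bot.capture("side")[:,:,::-1];t=bot.capture("top")[:,:,::-1]
cv2.imwrite("pics/side3.png",s);cv2.imwrite("pics/top3.png",t)
cv2.imwrite("pics/c7.png",np.hstack([cv2.resize(s[210:320,100:210],(440,440),interpolation=cv2.INTER_CUBIC),cv2.resize(t[80:190,100:190],(360,440),interpolation=cv2.INTER_CUBIC)]))
E
```

```text
t 8.85 pos [521.1 309.5 101.3] gap 38.4 F [ 1.  -0.8 -0. ] q [-0.64  0.82  0.05  1.73 -0.07  0.59 -2.25]
 slide [ 1.8  0.5 -1.7] rot [-0.  -0.1 -0.3]
```

View pics/c7.png

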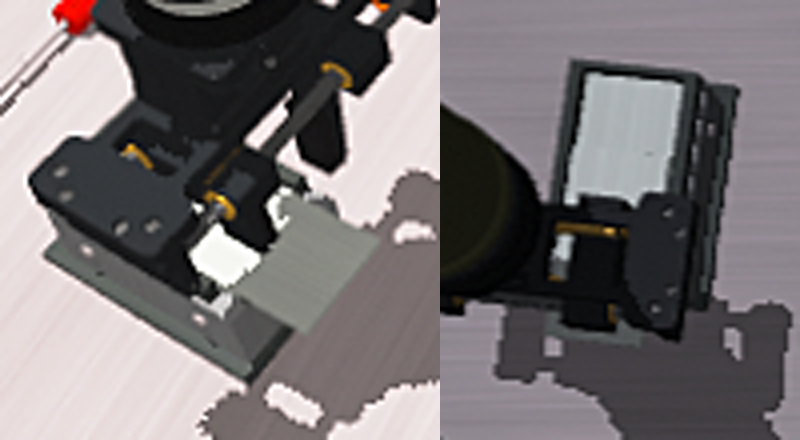

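The plate now overhangs the front. In the side view its front corners are at pixels (177.5,293) and (195,269).

```bash
python3 - <<'E'
from h import *
u=np.array([[380,237],[310,333]]);u=(u+.5)/4-.5+[100,210]
def X(q):
    c,n=np.cos(q[2]),np.sin(q[2]);return np.array([[q[0]-60*c-w*n*-1*-1 if 0 else q[0]-60*c-w*n,q[1]-60*n+w*c,62] for w in(-30,30)])
r=least_squares(lambda q:(proj("side",X(q))-u).ravel(),[560,304,-.12]);q=r.x
d=q[:2]-[606.2,298.6];a=np.radians(-7)
print(q,np.degrees(q[2]),r.fun,"mag x,y",d@[np.cos(a),np.sin(a)],d@[-np.sin(a),np.cos(a)])
E
```

```text
[ 5.59880499e+02  3.07879452e+02 -8.37269055e-02] -4.797198314976318 [-0.07033677  0.14649792  0.06807526 -0.13080133] mag x,y -47.10512266927631 3.565356886434624
```

>>> play_rows(slide=[[0,0,0],[0,0,0],[0,0,0],[0,0,0],[0,0,0],[0,0,10],[0,0,20],[0,0,20]], rotation=[[0,0,0],[0,0,0],[0,0,0],[0,0,0],[0,0,0],[0,0,0],[0,0,0],[0,0,0]], jaw=[0,0,0,0,0,0,0,0])

```text
time_s: 9.75
eef_pos: [518.6, 309.0, 79.2]
ee_rot: [0.998, -0.063, -0.001, 0.001]
ft_force: [0.1, -0.6, 0.6]
finger_gap: 88.5
grip_force: 0.0
```

```bash
python3 - <<'E'
from h import *
go(522,309.5,22.7,-7)
E
```

```text
t 9.75 pos [518.6 309.   79.2] gap 88.5 F [ 0.1 -0.6  0.6] q [-0.64  0.85  0.05  1.74 -0.07  0.55 -2.25]
 slide [ 3.5 -1.  56.5] rot [ 0.1  0.2 -0.2]
```

>>> play_rows(slide=[[4,0,10],[4,0,20],[4,0,28],[4,0,36],[4,0,44],[4,0,50],[4,0,55],[4,0,55]], rotation=[[0,0,0],[0,0,0],[0,0,0],[0,0,0],[0,0,0],[0,0,0],[0,0,0],[0,0,0]], jaw=[0,0,0,0,0,0,0,0])

```text
time_s: 10.55
eef_pos: [523.4, 309.0, 25.5]
ee_rot: [0.998, -0.063, -0.0, 0.0]
ft_force: [-0.4, 0.1, -0.2]
finger_gap: 88.2
grip_force: 0.0
```

>>> play_rows(slide=[[0,0,0],[0,0,0],[0,0,0],[0,0,0],[0,0,0],[0,0,0],[0,0,0]], rotation=[[0,0,0],[0,0,0],[0,0,0],[0,0,0],[0,0,0],[0,0,0],[0,0,0]], jaw=[0.2,0.3,0.5,0.6,0.6,0.6,0.6])

```text
time_s: 11.25
eef_pos: [524.1, 309.3, 26.4]
ee_rot: [0.998, -0.063, 0.0, -0.0]
ft_force: [-0.4, 0.1, 2.3]
finger_gap: 59.4
grip_force: 30.0
```

Grip closed at 59.4 mm with 30 N. I lift and check.

>>> play_rows(slide=[[0,0,-3],[0,0,-8],[0,0,-15],[0,0,-30],[0,0,-50],[0,0,-75],[0,0,-90],[0,0,-90]], rotation=[[0,0,0],[0,0,0],[0,0,0],[0,0,0],[0,0,0],[0,0,0],[0,0,0],[0,0,0]], jaw=[0.6,0.6,0.6,0.6,0.6,0.6,0.6,0.6])

```text
time_s: 12.05
eef_pos: [525.7, 310.2, 119.5]
ee_rot: [0.998, -0.063, 0.002, -0.002]
ft_force: [1.0, 1.1, -1.3]
finger_gap: 59.1
grip_force: 30.0
```

```bash
python3 - <<'E'
from h import *
a=np.radians(3.1);g=36
go(580.5-g*np.cos(a),-79.5-g*np.sin(a),115,3.1)
cv2.imwrite("pics/side4.png",bot.capture("side")[:,:,::-1]);cv2.imwrite("pics/top4.png",bot.capture("top")[:,:,::-1])
E
```

```text
t 12.05 pos [525.7 310.2 119.5] gap 59.1 F [ 1.   1.1 -1.3] q [-0.64  0.8   0.05  1.71 -0.07  0.63 -2.25]
 slide [ 68.2 386.1   3.4] rot [ -0.2  -0.3 -10.4]
```

>>> play_rows(slide=[[4,15,0],[10,45,0],[16,80,0],[22,115,0],[28,150,0],[34,185,0],[40,220,0],[44,245,0]], rotation=[[0,0,-1],[0,0,-2],[0,0,-4],[0,0,-6],[0,0,-8],[0,0,-9],[0,0,-10],[0,0,-10]], jaw=[0.6,0.6,0.6,0.6,0.6,0.6,0.6,0.6])

```text
time_s: 12.95
eef_pos: [535.6, 57.3, 115.3]
ee_rot: [1.0, 0.023, -0.001, 0.001]
ft_force: [0.0, -0.6, -0.8]
finger_gap: 59.2
grip_force: 30.0
```

```bash
python3 - <<'E'
from h import *
u=lambda a,s,o:(np.array(a)+.5)/s-.5+np.array(o)
ct=u([(123,65),(198,62),(220,322),(139,330)],4.885,(265,90))
cs=u([(59,90),(78,55),(278,95),(256,130)],4.372,(195,130))
bt=u([(67,75),(220,65),(248,382),(90,390)],4.885,(265,90))
def c(q,L,W,z):
    m=np.array([[np.cos(q[2]),-np.sin(q[2])],[np.sin(q[2]),np.cos(q[2])]])
    return np.c_[np.array([[L,W],[L,-W],[-L,-W],[-L,W]])/2@m.T+q[:2],np.full(4,z)]
f=lambda q:np.concatenate([(proj("top",c(q,135,40,72))-ct).ravel(),(proj("side",c(q,135,40,72))-cs).ravel(),(proj("top",c(q,170,84,12))-bt).ravel()])
r=least_squares(f,[580,-80,0.05],loss="soft_l1",f_scale=.5);print(r.x,np.degrees(r.x[2]),r.fun.reshape(-1,2).round(1).tolist())
q,_=fit({"top":bt},12,170,84,[580,-80,0]);print(q,np.degrees(q[2]),_)
E
```

```text
[ 5.79520759e+02 -7.94330165e+01  5.42544385e-02] 3.1085503446928846 [[-1.0, 0.0], [0.0, -0.4], [0.0, 0.6], [0.1, 0.1], [-0.1, -0.2], [1.5, -0.6], [1.0, -0.1], [1.1, 0.9], [-0.4, -0.3], [0.4, -0.3], [0.1, -0.9], [-0.3, -0.4]]
[ 5.78280579e+02 -7.95605141e+01  5.30732122e-02] 3.0408710624543906 [[-0.3, 0.2], [0.5, 0.2], [0.1, -0.4], [-0.2, 0.1]]
```

```bash
python3 - <<'E'
from h import *
go(543.6,-81.4,115,3.1)
E
```

```text
t 12.95 pos [535.6  57.3 115.3] gap 59.2 F [ 0.  -0.6 -0.8] q [-0.16  0.73 -0.05  1.92  0.08  0.49 -1.8 ]
 slide [  1.6 138.9   0.5] rot [ 0.1  0.1 -0.5]
```

>>> play_rows(slide=[[1,30,0],[1,60,0],[2,95,0],[2,122,0],[2,139,0],[2,139,0],[2,139,0],[2,139,0]], rotation=[[0,0,0],[0,0,0],[0,0,0],[0,0,0],[0,0,0],[0,0,0],[0,0,0],[0,0,0]], jaw=[0.6,0.6,0.6,0.6,0.6,0.6,0.6,0.6])

```text
time_s: 13.75
eef_pos: [545.0, -76.0, 115.8]
ee_rot: [1.0, 0.025, -0.0, -0.001]
ft_force: [0.8, -0.0, -1.3]
finger_gap: 59.2
grip_force: 30.0
```

```bash
python3 - <<'E'
from h import *
go(543.6,-81.4,60,3.1)
s=bot.capture("side")[:,:,::-1];t=bot.capture("top")[:,:,::-1]
cv2.imwrite("pics/side5.png",s);cv2.imwrite("pics/top5.png",t)
# plate corner predictions at hover, plate rigid on tool
e=bot.read_state();r=R.from_quat(e["ee_rot"]);
X=e["eef_pos"]+r.apply([[36+a,b,0] for a,b in((60,-30),(60,30),(-60,30),(-60,-30))])+[0,0,58-26.4+4]
print(X.round(1).tolist(),proj("side",X).round(1).tolist(),proj("top",X).round(1).tolist())
# montage of both for one view
cv2.imwrite("pics/m1.png",np.hstack([cv2.resize(s[70:200,170:300],(450,450),interpolation=cv2.INTER_CUBIC),cv2.resize(t[60:190,250:350],(346,450),interpolation=cv2.INTER_CUBIC)]))
E
```

```text
t 13.75 pos [545.  -76.  115.8] gap 59.2 F [ 0.8 -0.  -1.3] q [ 0.11  0.74 -0.1   1.89  0.13  0.52 -1.59]
 slide [-1.6  5.4 55.8] rot [-0.1  0.  -0.2]
[[639.6, -41.4, 151.7], [642.6, -101.3, 151.6], [522.7, -107.4, 151.7], [519.7, -47.5, 151.7]] [[204.3, 129.6], [214.1, 117.2], [256.3, 125.4], [248.2, 138.6]] [[285.6, 93.8], [312.3, 92.1], [316.7, 144.8], [289.5, 146.5]]
```

>>> play_rows(slide=[[-1,3,10],[-1,5,25],[-1,5,40],[-1,5,55],[-1,5,62],[-1,5,66],[-1,5,66],[-1,5,66]], rotation=[[0,0,0],[0,0,0],[0,0,0],[0,0,0],[0,0,0],[0,0,0],[0,0,0],[0,0,0]], jaw=[0.6,0.6,0.6,0.6,0.6,0.6,0.6,0.6])

```text
time_s: 14.65
eef_pos: [544.8, -83.2, 50.6]
ee_rot: [1.0, 0.024, 0.0, 0.0]
ft_force: [-0.2, 0.5, -1.1]
finger_gap: 59.0
grip_force: 30.0
```

```bash
python3 - <<'E'
from h import *
go(543.6,-81.4,41,3.1)
E
```

```text
t 14.65 pos [544.8 -83.2  50.6] gap 59.0 F [-0.2  0.5 -1.1] q [ 0.11  0.85 -0.07  1.92  0.15  0.38 -1.6 ]
 slide [-1.1 -1.8  9.6] rot [ 0.  -0.  -0.4]
```

>>> play_rows(slide=[[-1,-2,2],[-1,-2,4],[-1,-2,6],[-1,-2,7],[-1,-2,8],[-1,-2,8]], rotation=[[0,0,-0.4],[0,0,-0.4],[0,0,-0.4],[0,0,-0.4],[0,0,-0.4],[0,0,-0.4]], jaw=[0.6,0.6,0.6,0.6,0.6,0.6])

```text
time_s: 15.25
eef_pos: [543.3, -81.2, 42.1]
ee_rot: [1.0, 0.027, -0.0, 0.0]
ft_force: [0.5, 0.6, -0.6]
finger_gap: 59.2
grip_force: 30.0
```

```bash
python3 - <<'E'
from h import *
go(543.6,-81.4,41,3.1)
E
```

```text
t 15.25 pos [543.3 -81.2  42.1] gap 59.2 F [ 0.5  0.6 -0.6] q [ 0.11  0.87 -0.07  1.92  0.15  0.36 -1.6 ]
 slide [0.3 0.2 1.1] rot [0. 0. 0.]
```

>>> play_rows(slide=[[0,0,0.5],[0,0,1],[0,0,1.5],[0,0,1.5]], rotation=[[0,0,0],[0,0,0],[0,0,0],[0,0,0]], jaw=[0.6,0.6,0.6,0.6])

```text
time_s: 15.65
eef_pos: [543.4, -81.2, 40.7]
ee_rot: [1.0, 0.027, 0.0, 0.0]
ft_force: [-0.1, 0.1, -0.4]
finger_gap: 59.3
grip_force: 30.0
```

>>> play_rows(slide=[[0,0,0.5],[0,0,1],[0,0,1]], rotation=[[0,0,0],[0,0,0],[0,0,0]], jaw=[0.6,0.6,0.6])

```text
time_s: 15.95
eef_pos: [543.5, -81.3, 40.4]
ee_rot: [1.0, 0.027, 0.0, 0.0]
ft_force: [-1.4, 0.9, 6.1]
finger_gap: 59.2
grip_force: 30.0
```

Contact came at the predicted height. I release, rise, and swing clear.

>>> play_rows(slide=[[0,0,-0.5],[0,0,-0.5],[0,0,-0.5],[0,0,-0.5],[0,0,-10],[0,0,-40],[0,0,-80],[0,0,-110]], rotation=[[0,0,0],[0,0,0],[0,0,0],[0,0,0],[0,0,0],[0,0,0],[0,0,0],[0,0,0]], jaw=[0.5,0.3,0,0,0,0,0,0])

```text
time_s: 16.75
eef_pos: [543.8, -81.3, 152.2]
ee_rot: [1.0, 0.027, 0.001, 0.0]
ft_force: [-0.2, 0.2, -0.2]
finger_gap: 88.0
grip_force: 0.0
```

>>> play_rows(slide=[[-80,-40,-20],[-80,-90,-20],[-80,-140,-20],[-80,-190,-20],[-80,-190,-20],[-80,-190,-20]], rotation=[[0,0,0],[0,0,0],[0,0,0],[0,0,0],[0,0,0],[0,0,0]], jaw=[0,0,0,0,0,0])

```text
time_s: 17.35
eef_pos: [452.7, 109.2, 170.5]
ee_rot: [0.999, 0.032, 0.001, -0.002]
ft_force: [0.3, -0.9, 0.2]
finger_gap: 88.3
grip_force: 0.0
```

```bash
python3 - <<'E'
from h import *
s=bot.capture("side")[:,:,::-1];t=bot.capture("top")[:,:,::-1]
cv2.imwrite("pics/side6.png",s);cv2.imwrite("pics/top6.png",t)
cv2.imwrite("pics/c10.png",np.hstack([cv2.resize(s[120:210,190:285],(475,450),interpolation=cv2.INTER_CUBIC),cv2.resize(t[90:180,265:325],(300,450),interpolation=cv2.INTER_CUBIC)]))
E
```

```text
(no output)
```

View pics/c10.png

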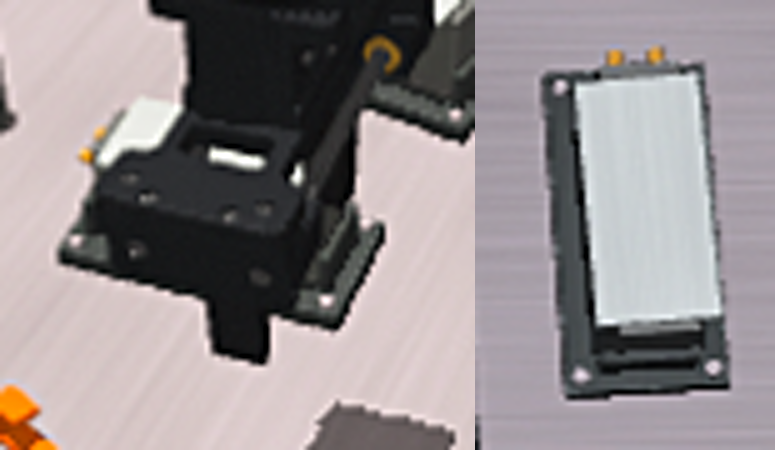

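The plate lies on the cell, aligned with it, with corners in the top crop at about (100,83), (227,73), (247,318) and (122,327). I measure it by segmentation.

```bash
python3 - <<'E'
from h import *
u=lambda a,s,o:(np.array(a)+.5)/s-.5+np.array(o)
q,r=fit({"top":u([(100,83),(227,73),(247,318),(122,327)],5,(265,90))},76,120,60,[580,-80,.05]);print("manual",q,np.degrees(q[2]),r)
# photometric fits: render silhouettes vs thresholded plate (now) and cell top (before)
t=cv2.imread("pics/top6.png");c=t[90:180,265:325];g=cv2.resize(c,None,fx=8,fy=8,interpolation=cv2.INTER_CUBIC).astype(int)
sp=g.max(2)-g.min(2);m=((g[:,:,2]-g[:,:,1]<6)&(g.min(2)>120)).astype(np.uint8)*255
m=cv2.morphologyEx(m,cv2.MORPH_OPEN,np.ones((25,25)))
k=max(cv2.findContours(m,0,2)[0],key=cv2.contourArea);b=cv2.boxPoints(cv2.minAreaRect(k));b=u(b,8,(265,90));print(b,cv2.contourArea(k)/64)
s=b[np.argsort(b[:,1])];A=s[:2][np.argsort(s[:2,0])];B=s[2:][np.argsort(-s[2:,0])]
q,r=fit({"top":np.vstack([A,B])},76,120,60,[580,-80,.05]);print("seg",q,np.degrees(q[2]),r)
a=cv2.imread("pics/top0.png");b2=cv2.imread("pics/top6.png")
d=cv2.absdiff(a,b2).max(2)[95:165,125:178];print("magazine diff px",(d>40).sum(), "mean before/after",a[100:140,140:158].mean(),b2[100:140,140:158].mean())
E
```

```text
manual [ 5.78054111e+02 -7.94608102e+01  5.97867566e-02] 3.4255288232570953 [[0.4, 0.1], [-0.4, 0.3], [-0.0, -0.2], [0.0, -0.2]]
[[284.15672302 105.76737785]
 [310.1186142  103.27104759]
 [314.9557724  153.57756805]
 [288.99388123 156.07389832]] 1227.171875
seg [ 5.77965144e+02 -7.98316715e+01  7.21693007e-02] 4.134996338698912 [[0.7, 0.7], [-0.7, 1.2], [-0.5, -0.7], [0.5, -1.1]]
magazine diff px 2388 mean before/after 147.57407407407408 128.16666666666666
```

```bash
python3 - <<'E'
from h import *
a=np.radians(-7)
for f in("pics/top0.png","pics/top6.png"):
    g=cv2.imread(f,0);z=62 if "0" in f else 58
    for w in(-15,0,15):
        L=np.arange(-80,75,4);X=np.array([[606.2+l*np.cos(a)-w*np.sin(a),298.6+l*np.sin(a)+w*np.cos(a),z] for l in L])
        p=proj("top",X).round().astype(int);print(f[5:9],w,g[p[:,1],p[:,0]].tolist())
E
```

```text
top0 -15 [49, 18, 28, 22, 41, 166, 162, 157, 156, 155, 154, 154, 153, 152, 151, 150, 150, 150, 150, 150, 151, 151, 151, 149, 150, 151, 152, 151, 151, 153, 152, 151, 151, 153, 156, 63, 53, 120, 116]
top0 0 [18, 25, 26, 21, 40, 75, 157, 153, 154, 152, 153, 153, 152, 150, 151, 153, 151, 151, 151, 151, 152, 152, 151, 151, 155, 152, 152, 151, 152, 153, 152, 151, 151, 154, 158, 11, 41, 126, 117]
top0 15 [29, 27, 29, 30, 46, 124, 152, 148, 148, 149, 148, 148, 149, 149, 149, 147, 149, 150, 148, 148, 151, 151, 150, 149, 151, 151, 150, 151, 149, 152, 152, 151, 151, 153, 155, 106, 49, 103, 115]
top6 -15 [39, 29, 40, 32, 72, 70, 80, 84, 84, 84, 84, 85, 85, 33, 22, 32, 54, 64, 71, 68, 62, 60, 59, 58, 58, 53, 58, 225, 204, 203, 203, 204, 204, 205, 213, 0, 58, 174, 166]
top6 0 [36, 38, 44, 32, 64, 192, 207, 205, 205, 213, 216, 160, 167, 66, 68, 67, 66, 61, 56, 56, 52, 51, 55, 52, 97, 209, 204, 205, 203, 203, 203, 206, 204, 203, 210, 153, 63, 102, 161]
top6 15 [58, 22, 43, 41, 62, 222, 205, 199, 201, 200, 199, 199, 197, 200, 199, 199, 198, 199, 201, 200, 200, 199, 201, 202, 201, 200, 201, 203, 203, 201, 200, 204, 204, 203, 210, 8, 41, 152, 165]
```

The next plate still fills the magazine from x = -60 to +60 mm, and the placed plate is within about 1.5 mm of the cell's centre. The arm is clear, so I hand in.

```bash
python3 -c "
from workcell import bot
print(bot.close_job())"
```

```text
the job is handed in; nothing more can be done
None
```

The top plate now lies on the bare cell, within about 1.5 mm and 0.5° of centred and lined up by the camera fit; the next plate is still in the magazine, the arm is clear, and the job was handed in at about 17.5 s.

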